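# Gauge the depth of a bushing's blind bore and lock the depth probe

### The arm

A 6-joint arm with a two-finger parallel gripper is mounted at the origin on a cart in front of the work surface, level with it; the furniture and walls round the work are solid. World frame = base frame: x ahead of the robot, y to its left, z up, the work surface at z = 0. Lengths are in m, angles in rad, forces in N, time in s.
With the tool pointing down it reaches from about 0.425 to 0.95 m from the base axis. Payload 3.5 kg.
Tool frame: the origin (TCP) lies midway between the tips of the shut fingers; the grasp point (between the pads) lies 19 mm behind it; z points along the fingers, y is the line along which they close (so a half turn about z gives the same grasp; the last joint's range is limited). The gripper opens to 85 mm and grips with 20 to 120 N. Pads are 22 mm wide; open, the fingers measure 114 mm over their backs; the gripper's body (76 mm by 85 mm) begins 54 mm behind the grasp point. The pads swing forward as they close: fully open they stand 13 mm farther back than shut.
Start: joints at [-1.408, 0.286, 1.577, -0, 1.279, -0.15], TCP at [0.208, -0.642, 0.231] pointing down, gripper open.
Joint ranges: [-2.77, 2.77], [-0.9, 2.22], [0.21, 2.48], [-1.53, 4.67], [0.24, 2.81], [-2.84, 2.84]. Speed limits (rad/s): [2.79, 2.79, 3.14, 3.14, 3.14, 3.14].

### API

Orientations are given as a unit quaternion [x, y, z, w].
In Python, from plant import * gives the robot as it stands.
- The arm moves only by the tool move_arm, never from a script. Its argument "moves" is a list of rows, each a list of 3 entries, a list of its own where there are three numbers: the opening, from 0 (shut) to 1 (fully open), then the shift along the tool's x, y, z in m, then the turn, a rotation vector about the tool's x, y, z in rad. A call has exactly 10 rows; each row shifts and turns the commanded pose from where the row before left it, along the tool's axes as they then stand; what a row does not reach is not made up. A row lasts 1/12 s, in which the tool goes at most 41.7 mm and 7.16 degrees, less where a joint would pass 70% of its speed; a pose out of reach is approached as far as the arm can. A call is refused whole if a number of a shift passes 0.0417 or a number of a turn 0.125, either way. A call with a gripper value outside its range is refused whole. The fingers move at their own pace and stop on an object; "grip_force" is the grip in N (left out, the last holds). Time passes only in rows, so rows that do not move let the fingers close, or fill a call up. It gives the time, the measured TCP pose, the force, the opening and the grip force at its end, in the units of the state.
- get_state(): the state, without advancing time (a new reading comes with each control period).
- read_camera(name): name is "scene" or "top" or "wrist"; returns the picture (400x640x3 uint8, red, green, blue); there is no depth.
- camera_params(name): a dict with "fx", "fy", "cx", "cy" (pixels), "rvec" (rotation vector, rad) and "tvec" (3), from world to camera coordinates, as OpenCV has them; the wrist camera has in their place "tool_from_camera" (4x4, takes a point from camera to tool coordinates, whose origin is the TCP and whose axes are the flange's). Camera axes: x right, y down, z forward; pixel columns grow to the right and rows downward; lengths in m; the calibration is good to about 2 mm. A picture is of the moment at which its call begins: read the wrist's pose just before it. camera_params takes no time and is no camera call.
- sign_off(): hands the job in; it is judged then, once.
The state is a dict: "time": time; "qpos": joint angles; "dq": joint speeds; "joint_efforts": joint torques, N m; "eef_pos": TCP position; "tcp_rot": TCP orientation; "contact_force": force on the tool from outside, world axes, zero at the start; "wrist_torque": the same for the moment, N m; "opening": opening from 0.0 (shut) to 1.0 (fully open); "finger_force": force on a finger pad.
Only numpy, scipy, OpenCV 4.12 (cv2) and the standard library are available. Lean on these libraries where they do the work, as an engineer would, in place of code of your own. Each camera call takes 0.05 s, during which the arm holds its last target. There are 200 camera calls.

### The job

On the bench depth gauge, take the spring-return probe by the black bar knob on its top, slide its carriage along the rail until the probe stands over the bore of the round bushing, and push it gently down the bore until you feel its springy tip land on the bottom and begin to give. Keeping it there, turn the knob clockwise to lock the probe at that height, then let go, so that the reading stays: tip still touching the bottom, and neither the bushing nor the square block shoved about.

Things in the scene. Friction and masses are not known exactly. Their poses are not given: they have to be found in the camera images.
- stand: Depth gauge's fixed base: dark steel plate 120 x 320 x 14 mm, grey uprights at both ends (136 mm high) carrying a level twin-bar rail. Origin: centre of the plate's underside, on the table. x: across the rail, away from the robot; y: along the rail; z up. Turned up to 0.3 rad. The probe's axis always stands over the plate's centre line (stand x = 0). A loose heat sink stands on the plate's middle.
- carriage: Aluminium carriage, 72 x 52 mm, on the rail. It carries the probe and slides along the stand's y, 90 mm either way of the middle, with about 1.5 N of friction, and stays where it is left. Origin: on the probe's axis, on its underside, 98 mm above the table; its top is 148 mm above the table.
- probe: Upright steel rod, 10 mm across, in the carriage; slides down up to 64 mm. Origin on its axis, 14 mm above the relaxed tip's end; z up. A return spring lifts it to its top stop when neither held nor locked: holding it down takes about 2.7 N at the top, growing evenly to 4.3 N at the bottom, plus 0.6 N friction. It can be moved down only by the knob and only while unlocked.
- probe_tip (a point): Lower end of the probe's tip, 7 mm across, 84 mm above the table with the probe up (10 mm above the workpieces' tops). The tip is sprung: when it lands, force rises by about 2.8 N per mm pushed (from about 0.6 N) for 4.5 mm, then it is hard (about 13 N).
- knob_grip (a point): Centre of the black bar knob on top of the probe, on its axis; 230 mm above the table with the probe up. The bar is 40 mm long (this point's x axis), 12 mm thick (y axis: grip across it), 26 mm high; its top is 13 mm above this point, and a disc 28 mm across begins 13 mm below it. Fingers closed on the bar carry the probe. The space around it is clear down to the carriage's top.
- knob (a joint): Angle of the knob on the probe, rad: starts at 0 to 0.2, unlocked (at 0 its bar lies along the stand's x), grows turning clockwise seen from above, to a stop at 1.4. The brake bites from about 0.5; from 1.15 up the probe is locked and stays when let go. Takes under 0.2 N m; stays where left. The knob turns with the fingers that hold it: do not turn them while moving or lowering the probe.
- bushing: Workpiece to gauge: loose round aluminium bushing, 48 mm across, foot flange 60 mm across, 60 mm high, 0.4 to 0.9 kg, on the gauge's plate (top 74 mm above the table) under the rail, 55 to 75 mm left or right of its middle. Origin: centre of its underside. A blind bore 20 mm across runs down its axis from the top; depth unknown, 20 to 42 mm.
- block: The other workpiece, to be left alone: loose square aluminium block 54 x 54 x 60 mm with a similar 20 mm bore, on the plate at the other side of the middle. Origin: centre of its underside.
Mind the look-alikes: they are no part of the job. Leave any orange or pink look-alike of the bushing alone.

How it is judged:
By the outcome, as a careful person would: the job done as asked, in the order asked, and still so for the second after the job is handed in, with the robot touching nothing.
It also fails if it takes over 58 s, if anything falls off the work surface, if the arm or the gripper's body presses on something with over 40 N, if the wrist force passes 120 N, or if a joint passes its speed limit or range.

## Working session

There is one attempt and no reset: what is moved stays moved. The work goes in short steps, Python scripts to look and compute and a tool call to move; the robot and the scene stay as the last step left them, time stands still between calls to the robot, and variables do not carry over. Pictures are saved under pics/ and viewed, at most 10 in all, crops included, and the job is handed in when it is done.

Besides the shell and the picture viewer there is one more tool, called after ">>>" by a JSON object that holds its "api" and its "payload". move_arm: Moves the arm, as the interface text tells. Its arguments: {"type":"object","properties":{"moves":{"type":"array"},"grip_force":{"type":"number"}},"required":["moves"]}

```bash
mkdir -p pics; cat > h.py <<'E'
from plant import *
import numpy as np, cv2
from scipy.spatial.transform import Rotation as R
def proj(name,P):
    c=camera_params(name);K=np.array([[c['fx'],0,c['cx']],[0,c['fy'],c['cy']],[0,0,1.]])
    return cv2.projectPoints(np.array(P,float).reshape(-1,1,3),np.array(c['rvec']),np.array(c['tvec']),K,None)[0].reshape(-1,2)
def ray(name,u,v,z):
    c=camera_params(name);Rm=cv2.Rodrigues(np.array(c['rvec'],float))[0];o=-Rm.T@np.array(c['tvec'])
    d=Rm.T@np.array([(u-c['cx'])/c['fx'],(v-c['cy'])/c['fy'],1]);return o+d*(z-o[2])/d[2]
E
python3 - <<'E'
from h import *
for n in('scene','top'):
    cv2.imwrite(f'pics/{n}0.png',read_camera(n)[:,:,::-1])
    c=camera_params(n);Rm=cv2.Rodrigues(np.array(c['rvec'],float))[0];print(n,c['fx'],-Rm.T@np.array(c['tvec']),Rm[2])
s=get_state();print(s)
print(camera_params('wrist'))
E
```

```text
scene 402.3794069477059 [0.03031946 0.63684215 0.67536437] [ 0.42493699 -0.73843658 -0.52358377]
top 435.20464124617035 [ 0.43664666 -0.07633366  1.05505038] [ 0.01943451 -0.01609462 -0.99968158]
{'time': 0.1, 'qpos': array([-1.40800450e+00,  2.87102977e-01,  1.57801396e+00,  9.68047203e-06,
        1.27862089e+00, -1.50010608e-01]), 'dq': array([ 0.00028924, -0.00058537, -0.00476088, -0.00121138,  0.00139908,
       -0.00171052]), 'joint_efforts': array([ 9.13494787e-04, -4.07295263e+01, -2.93699294e+01, -1.55337784e-04,
        3.38678830e-03, -1.61115249e-06]), 'eef_pos': array([ 0.20764195, -0.64164821,  0.23007725]), 'tcp_rot': array([ 9.87793891e-01,  1.55762894e-01, -2.22091946e-06, -1.07259368e-03]), 'contact_force': array([0.2561137 , 0.16747609, 0.24900812]), 'wrist_torque': array([ 0.00221525,  0.0598892 , -0.05831564]), 'finger_force': 0.0, 'opening': 1.0019265347065027}
{'fx': 297.5385294580569, 'fy': 297.5385294580569, 'cx': 322.03458349766015, 'cy': 200.0430268648777, 'tool_from_camera': array([[-1.02140112e-03, -9.54159459e-01, -2.99296982e-01,
         7.56618918e-02],
       [ 9.99999410e-01, -8.63648912e-04, -6.59350900e-04,
        -6.56189701e-04],
       [ 3.70638385e-04, -2.99297479e-01,  9.54159778e-01,
        -1.43345793e-01],
       [ 0.00000000e+00,  0.00000000e+00,  0.00000000e+00,
         1.00000000e+00]])}
```

View pics/scene0.png

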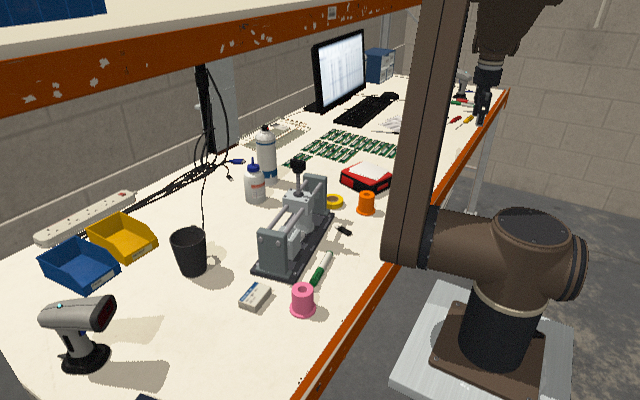

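View pics/top0.png

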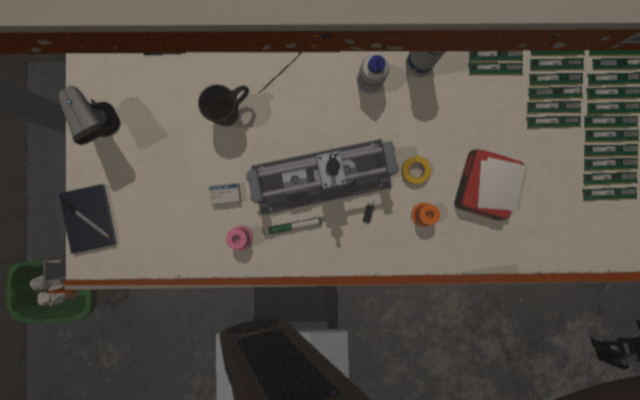

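The scene view shows the gauge with its knob at about (298,163), a pink look-alike at (302,298) and an orange one at (366,203). In the top view the stand spans columns 248–397, the knob is at (333,165), the pink look-alike at (237,238) and the orange one at (427,214). I'll crop the top view closer.

```bash
python3 - <<'E'
from h import *
a=cv2.imread('pics/top0.png')[130:220,240:405]
a=cv2.convertScaleAbs(a,alpha=1.8)
b=cv2.resize(a,None,fx=4.8,fy=4.8,interpolation=cv2.INTER_CUBIC)
s=cv2.imread('pics/scene0.png')[140:290,240:345]
cv2.imwrite('pics/topc.png',b); cv2.imwrite('pics/scc.png',cv2.resize(s,None,fx=4,fy=4,interpolation=cv2.INTER_CUBIC))
E
```

```text
(no output)
```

View pics/topc.png

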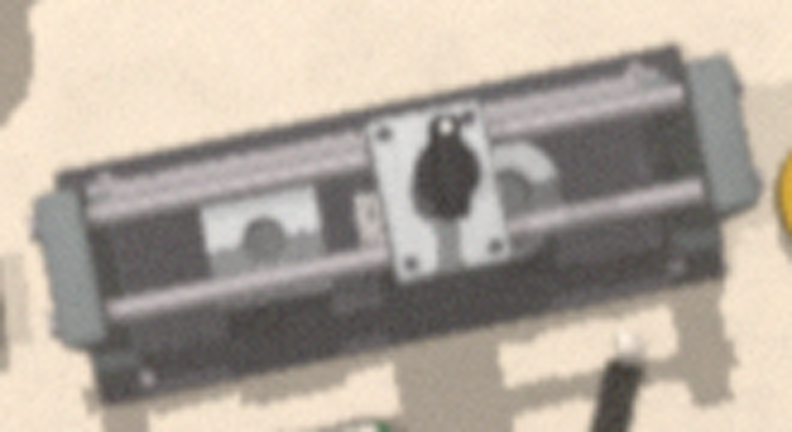

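View pics/scc.png

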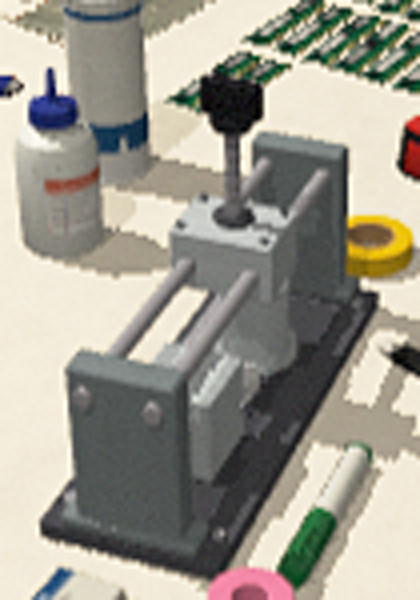

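The chosen bushing is the round grey one with a flange, right of the middle in the top crop, with its bore at about crop (515,193), or (347.3,170.2) in the full image. It is partly under the carriage. The square block's bore is at crop (268,235), and the heat sink is near (370,220). The orange and pink look-alikes stand off the gauge.

```bash
cat >> h.py <<'E'
def full(u,v): return 240+(u+.5)/4.8-.5,130+(v+.5)/4.8-.5
E
python3 - <<'E'
from h import *
P=np.array([ray('top',*full(*p),.014)[:2] for p in[(60,172),(680,45),(722,275),(105,402)]]);print(P,P.mean(0))
d=(P[0]+P[3]-P[1]-P[2])/2;print(np.linalg.norm(d),np.linalg.norm(P[0]-P[3]),'yaw',np.arctan2(-d[0],d[1]))
e=(P[0]+P[1]-P[2]-P[3]);print('yaw2',np.arctan2(e[1],e[0]))
yaw=np.arctan2(-d[0],d[1]);ex=np.array([np.cos(yaw),np.sin(yaw)]);ey=np.array([-ex[1],ex[0]]);c=P.mean(0)
for n,p,z in[('bush',(515,193),.074),('block',(268,235),.074),('knob',(447,178),.24)]+[('car',q,.148) for q in[(370,130),(478,103),(511,250),(402,280)]]+[('upr',q,.136) for q in [(38,205),(690,58),(735,58)]]:
    w=ray('top',*full(*p),z)[:2];print(n,w,(w-c)@ex,(w-c)@ey)
E
```

```text
[[ 0.55138504  0.06463998]
 [ 0.61173637 -0.24595072]
 [ 0.49612939 -0.26521236]
 [ 0.43655037  0.0434317 ]] [ 0.52395029 -0.10077285]
0.31537079820051106 0.11677667497534897 yaw 0.19130658037565787
yaw2 0.17384618812061609
bush [ 0.53250864 -0.15718735] -0.0023245356098958135 -0.05701260773243778
block [ 0.5140371  -0.04071076] 0.0016879770263053158 0.0608512652115066
knob [ 0.52246258 -0.11696107] -0.004538624281191761 -0.015610013683014025
car [ 0.55344934 -0.08829325] 0.031333781912734955 0.0066429336362072424
car [ 0.56473721 -0.13549984] 0.033439776101177016 -0.04184874555746679
car [ 0.50044875 -0.14899758] -0.03224233352247226 -0.042876322598510555
car [ 0.48794253 -0.1013782 ] -0.035465960532831166 0.006252272627713767
upr [0.52351137 0.05790907] 0.029741147458277332 0.15587048307577017
upr [ 0.58540478 -0.23041792] 0.03568241069900237 -0.1389649748585036
upr [ 0.58520235 -0.25038076] 0.0316878990034817 -0.15852513219971087
```

>>> {"api": "move_arm", "payload": {"moves": [[1,[0.0242,-0.0221,-0.0072],[0,0,0]],[1,[0.0242,-0.0221,-0.0072],[0,0,0]],[1,[0.0242,-0.0221,-0.0072],[0,0,0]],[1,[0.0242,-0.0221,-0.0072],[0,0,0]],[1,[0.0242,-0.0221,-0.0072],[0,0,0]],[1,[0.0242,-0.0221,-0.0072],[0,0,0]],[1,[0.0242,-0.0221,-0.0072],[0,0,0]],[1,[0.0242,-0.0221,-0.0072],[0,0,0]],[1,[0.0242,-0.0221,-0.0072],[0,0,0]],[1,[0.0242,-0.0221,-0.0072],[0,0,0]]]}}

```text
time: 0.93
eef_pos: [0.3703, -0.3557, 0.3031]
tcp_rot: [0.988, 0.156, -0.0, -0.0]
contact_force: [0.7, -0.0, -0.4]
opening: 1.0
finger_force: 0.0
```

>>> {"api": "move_arm", "payload": {"moves": [[1,[0.0242,-0.0221,-0.0072],[0,0,0]],[1,[0.0242,-0.0221,-0.0072],[0,0,0]],[1,[0.0242,-0.0221,-0.0072],[0,0,0]],[1,[0.0242,-0.0221,-0.0072],[0,0,0]],[1,[0.0242,-0.0221,-0.0072],[0,0,0]],[1,[0.0242,-0.0221,-0.0072],[0,0,0]],[1,[0.0242,-0.0221,-0.0072],[0,0,0.07]],[1,[0.0242,-0.0221,-0.0072],[0,0,0.07]],[1,[0,0,0],[0,0,0.07]],[1,[0,0,0],[0,0,0]]]}}

```text
time: 1.77
eef_pos: [0.5023, -0.1293, 0.361]
tcp_rot: [0.999, 0.052, 0.0, 0.0]
contact_force: [0.1, 0.3, -0.5]
opening: 1.005
finger_force: 0.0
```

```bash
cat >> h.py <<'E'
def wcam(s):
    c=camera_params('wrist');T=np.eye(4);T[:3,:3]=R.from_quat(s['tcp_rot']).as_matrix();T[:3,3]=s['eef_pos'];return c,T@c['tool_from_camera']
def wray(s,u,v,z):
    c,T=wcam(s);d=T[:3,:3]@np.array([(u-c['cx'])/c['fx'],(v-c['cy'])/c['fy'],1]);o=T[:3,3];return o+d*(z-o[2])/d[2]
def wproj(s,P):
    c,T=wcam(s);p=(np.array(P)-T[:3,3])@T[:3,:3];return p[:,:2]/p[:,2:]*c['fx']+[c['cx'],c['cy']]
def tang(s):
    m=R.from_quat(s['tcp_rot']).as_matrix();return np.arctan2(m[1,0],m[0,0])
E
python3 - <<'E'
from h import *
import pickle
s=get_state();im=read_camera('wrist');cv2.imwrite('pics/w1.png',im[:,:,::-1]);pickle.dump(s,open('s1.pkl','wb'))
print(s['time'],s['eef_pos'],tang(s),s['qpos'])
E
```

```text
1.7667 [ 0.50232144 -0.12929626  0.36098023] 0.10504243355098505 [-4.47645434e-01 -1.35709516e-01  1.79118423e+00 -1.19292086e-04
  1.48603465e+00  1.01811855e+00]
```

View pics/w1.png

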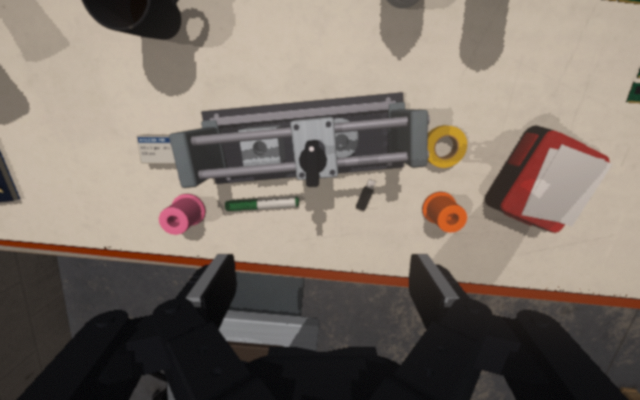

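The wrist view shows the knob at about (313,155), the round bushing at (345,141), the block's bore at (260,148), and the look-alikes at (182,213) and (445,213). One enlarged crop for measuring.

```bash
python3 - <<'E'
from h import *
a=cv2.imread('pics/w1.png')[95:195,220:380]
cv2.imwrite('pics/w1c.png',cv2.resize(cv2.convertScaleAbs(a,alpha=1.6),None,fx=5,fy=5,interpolation=cv2.INTER_CUBIC))
E
```

```text
(no output)
```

View pics/w1c.png

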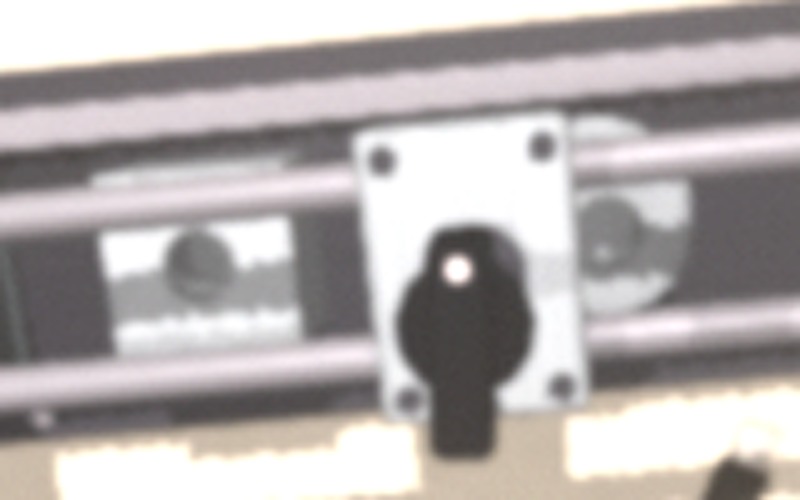

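```bash
python3 - <<'E'
from h import *
import pickle
s=pickle.load(open('s1.pkl','rb'))
yaw=.187;c=np.array([.52395,-.10077]);ex=np.array([np.cos(yaw),np.sin(yaw)]);ey=np.array([-ex[1],ex[0]])
for n,u,v,z in[('bush',607,231,.074),('block',199,267,.074),('kfar',461,234,.243),('knear',464,455,.243),('s1',382,160,.148),('s2',541,147,.148),('s3',409,402,.148),('s4',562,388,.148)]:
    w=wray(s,220+(u+.5)/5-.5,95+(v+.5)/5-.5,z)[:2];print(n,w.round(4),((w-c)@ex).round(4),((w-c)@ey).round(4))
E
```

```text
bush [ 0.534  -0.1525] 0.0003 -0.0527
block [ 0.5117 -0.0371] -0.0002 0.0648
kfar [ 0.5479 -0.115 ] 0.0209 -0.0184
knear [ 0.5086 -0.1192] -0.0185 -0.0153
s1 [ 0.5522 -0.0929] 0.0292 0.0024
s2 [ 0.559  -0.1295] 0.0291 -0.0347
s3 [ 0.4955 -0.104 ] -0.0286 0.0021
s4 [ 0.5028 -0.1408] -0.0282 -0.0354
```

>>> {"api": "move_arm", "payload": {"moves": [[1,[0.0054,-0.0019,0.012],[0,0,0]],[1,[0.0054,-0.0019,0.012],[0,0,0]],[1,[0.0054,-0.0019,0.02],[0,0,0]],[1,[0.0054,-0.0019,0.02],[0,0,0]],[1,[0.0054,-0.0018,0.02],[0,0,0]],[1,[0,0,0.02],[0,0,0]],[1,[0,0,0.02],[0,0,0]],[1,[0,0,0.01],[0,0,0]],[1,[0,0,0.005],[0,0,0]],[1,[0,0,0],[0,0,0]]]}}

```text
time: 2.65
eef_pos: [0.5267, -0.1188, 0.2197]
tcp_rot: [0.999, 0.051, -0.002, -0.001]
contact_force: [0.4, 0.8, -0.5]
opening: 1.002
finger_force: 0.0
```

```bash
python3 - <<'E'
from h import *
s=get_state();print(s['eef_pos'],tang(s),s['contact_force'])
p=wproj(s,[[.5479,-.115,.243],[.5086,-.1192,.243]]);print(p)
im=read_camera('wrist')[:,:,::-1];cv2.imwrite('pics/w2.png',im)
E
```

```text
[ 0.52665118 -0.11878604  0.21974473] 0.10221922374855497 [ 0.43960479  0.82032432 -0.45390155]
[[319.55734717 235.74064764]
 [320.19968452 311.3174142 ]]
```

View pics/w2.png

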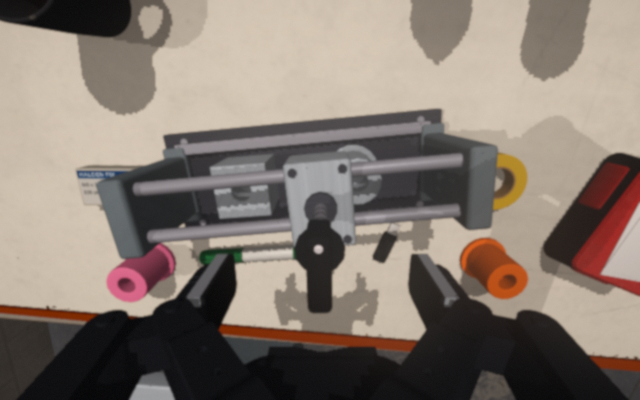

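The bar knob runs from (318,240) to (319,311), as predicted and centred between the pads. Closing now.

>>> {"api": "move_arm", "payload": {"moves": [[1,[0.0014,-0.0018,-0.001],[0,0,0]],[1,[0,0,0],[0,0,0]],[0,[0,0,0],[0,0,0]],[0,[0,0,0],[0,0,0]],[0,[0,0,0],[0,0,0]],[0,[0,0,0],[0,0,0]],[0,[0,0,0],[0,0,0]],[0,[0,0,0],[0,0,0]],[0,[0,0,0],[0,0,0]],[0,[0,0,0],[0,0,0]]], "grip_force": 40}}

```text
time: 3.53
eef_pos: [0.5288, -0.1169, 0.2231]
tcp_rot: [0.999, 0.051, -0.0, 0.0]
contact_force: [0.2, -0.1, 0.4]
opening: 0.128
finger_force: 42.0
```

```bash
python3 - <<'E'
from h import *
s=get_state();print(s['time'],s['eef_pos'],tang(s),s['contact_force'],s['wrist_torque'],s['opening'])
E
```

```text
3.5333 [ 0.5288317  -0.11687335  0.2230983 ] 0.10294877663043125 [ 0.1540984  -0.12611475  0.42843368] [0.00457702 0.08757988 0.0906613 ] 0.12802626428999014
```

>>> {"api": "move_arm", "payload": {"moves": [[0,[0.0004,0.0046,0],[0,0,0]],[0,[0.0004,0.0046,0],[0,0,0]],[0,[0.0004,0.0046,0],[0,0,0]],[0,[0.0004,0.0046,0],[0,0,0]],[0,[0.0004,0.0046,0],[0,0,0]],[0,[0.0004,0.0046,0],[0,0,0]],[0,[0.0004,0.0046,0],[0,0,0]],[0,[0.0003,0.0047,0],[0,0,0]],[0,[0,0,0],[0,0,0]],[0,[0,0,0],[0,0,0]]]}}

```text
time: 4.37
eef_pos: [0.5362, -0.1544, 0.2231]
tcp_rot: [0.999, 0.051, 0.001, 0.001]
contact_force: [0.6, -1.5, 1.8]
opening: 0.131
finger_force: 42.0
```

```bash
python3 - <<'E'
from h import *
s=get_state();print(s['time'],s['eef_pos'],tang(s),s['contact_force'],s['wrist_torque'],s['opening'])
a=read_camera('scene')[:,:,::-1];b=read_camera('top')[:,:,::-1]
P=s['eef_pos'];print(proj('scene',[[P[0],P[1],.084],[P[0],P[1],.074],[.534,-.1525,.074],[.534,-.1525,.014]]))
a=cv2.resize(a[150:280,250:340],None,fx=4.5,fy=4.5,interpolation=cv2.INTER_CUBIC)
cv2.imwrite('pics/s3.png',a)
w=read_camera('wrist')[:,:,::-1];w=cv2.resize(w[120:290,220:460],None,fx=3.3,fy=3.3,interpolation=cv2.INTER_CUBIC);w=cv2.convertScaleAbs(w,alpha=1.5)
cv2.imwrite('pics/w3.png',w)
E
```

```text
4.3667 [ 0.53616009 -0.15437157  0.22308929] 0.10235776991592106 [ 0.56933976 -1.4509254   1.82978487] [-0.22412826 -0.23788142  0.07440651] 0.1308060513964928
[[302.61176846 206.51018135]
 [302.64193801 209.56647956]
 [302.94125443 210.09828549]
 [303.10860722 227.87044167]]
```

View pics/s3.png

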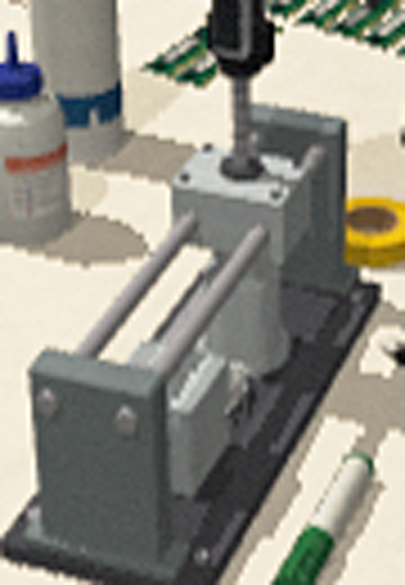

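View pics/w3.png

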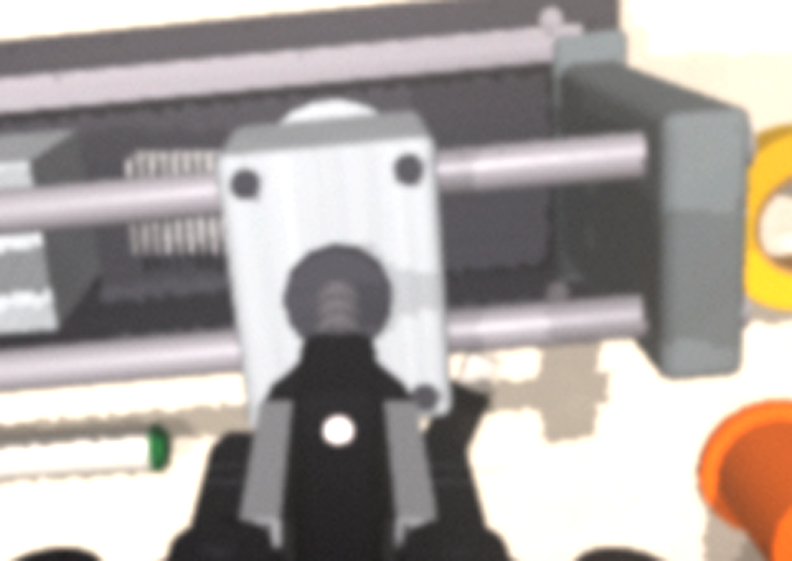

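The scene crop shows the carriage over the round bushing (right edge at crop (285,370)). The wrist crop shows its far rim as an arc at (283–378, 100–120). I'll fit that arc numerically.

```bash
python3 - <<'E'
from h import *
s=get_state();P=s['eef_pos'][:2];yaw=.188;ey=np.array([-np.sin(yaw),np.cos(yaw)]);ex=np.array([np.cos(yaw),np.sin(yaw)])
t=np.linspace(0,2*np.pi,400)
def cr(xy): return (np.array(xy)-[220,120]+.5)*3.3-.5
for o in(-.006,-.003,0,.003,.006):
    c=P+ey*o;q=cr(wproj(s,np.c_[c[0]+.024*np.cos(t),c[1]+.024*np.sin(t),0*t+.074]))
    for off in (0,):
        i=q[:,1].argmin();k=q[(abs(q[:,1]-115)<1.5)]
        print(o,q[i].round(),k[:,0].min().round(),k[:,0].max().round())
print(cr(wproj(s,[np.r_[P+.028*a*ex+.0185*b*ey,.148] for a,b in((1,1),(1,-1),(-1,-1))])).round(), 'expect 245,184 / 409,170 / 425,397')
# scene: rightmost silhouettes of bushing body and flange at foot
p=proj('scene',np.c_[P[0]+.03*np.cos(t),P[1]+.03*np.sin(t),0*t+.014]);print(((p-[250,150]+.5)*4.5-.5)[p[:,0].argmax()])
p=proj('scene',np.c_[P[0]+.024*np.cos(t),P[1]+.024*np.sin(t),0*t+.07]);print(((p-[250,150]+.5)*4.5-.5)[p[:,0].argmax()])
E
```

```text
Traceback (most recent call last):
ValueError: zero-size array to reduction operation minimum which has no identity
```

```bash
python3 - <<'E'
from h import *
s=get_state();P=s['eef_pos'][:2];yaw=.188;ey=np.array([-np.sin(yaw),np.cos(yaw)]);ex=np.array([np.cos(yaw),np.sin(yaw)])
t=np.linspace(0,2*np.pi,400)
def cr(xy): return (np.array(xy)-[220,120]+.5)*3.3-.5
for o in(-.006,-.003,0,.003,.006):
    c=P+ey*o;q=cr(wproj(s,np.c_[c[0]+.024*np.cos(t),c[1]+.024*np.sin(t),0*t+.074]))
    i=q[:,1].argmin();print(o,q[i].round(),q[q[:,1]<q[i,1]+17][:,0].min().round(),q[q[:,1]<q[i,1]+17][:,0].max().round())
print(cr(wproj(s,[np.r_[P+.0285*a*ex+.0185*b*ey,.148] for a,b in((1,1),(1,-1),(-1,-1))])).round(), 'expect 245,184 / 409,170 / 425,397')
p=proj('scene',np.c_[P[0]+.03*np.cos(t),P[1]+.03*np.sin(t),0*t+.014]);print(((p-[250,150]+.5)*4.5-.5)[p[:,0].argmax()])
p=proj('scene',np.c_[P[0]+.024*np.cos(t),P[1]+.024*np.sin(t),0*t+.07]);print(((p-[250,150]+.5)*4.5-.5)[p[:,0].argmax()])
E
```

```text
-0.006 [360. 136.] 311.0 408.0
-0.003 [350. 137.] 301.0 398.0
0 [340. 138.] 291.0 388.0
0.003 [330. 139.] 281.0 378.0
0.006 [320. 139.] 271.0 369.0
[[248. 182.]
 [411. 169.]
 [426. 398.]] expect 245,184 / 409,170 / 425,397
[286.52598282 350.39203001]
[277.29339006 275.96412952]
```

```bash
python3 - <<'E'
from h import *
s=get_state();P=s['eef_pos'][:2];yaw=.188;ey=np.array([-np.sin(yaw),np.cos(yaw)])
t=np.linspace(0,2*np.pi,400)
def cr(xy): return (np.array(xy)-[220,120]+.5)*3.3-.5
for z in(.018,.024):
  for o in(-.003,0,.003,.006):
    c=P+ey*o;q=cr(wproj(s,np.c_[c[0]+.03*np.cos(t),c[1]+.03*np.sin(t),0*t+z]))
    i=q[:,1].argmin();k=q[q[:,1]<q[i,1]+17];print(z,o,q[i].round(),k[:,0].min().round(),k[:,0].max().round())
w=cv2.imread('pics/w3.png')[92:126:4,260:400,:].mean(2)
for y,r in zip(range(92,126,4),w):
    e=np.where(r>190)[0];print(y,(260+e.min(),260+e.max()) if len(e) else None)
E
```

```text
0.018 -0.003 [348.  92.] 297.0 398.0
0.018 0 [340.  93.] 289.0 389.0
0.018 0.003 [331.  94.] 280.0 381.0
0.018 0.006 [323.  95.] 272.0 372.0
0.024 -0.003 [348.  95.] 297.0 399.0
0.024 0 [340.  95.] 289.0 390.0
0.024 0.003 [331.  96.] 280.0 382.0
0.024 0.006 [322.  97.] 272.0 373.0
92 None
96 None
100 (np.int64(331), np.int64(341))
104 (np.int64(309), np.int64(358))
108 (np.int64(300), np.int64(368))
112 (np.int64(292), np.int64(372))
116 (np.int64(288), np.int64(367))
120 (np.int64(285), np.int64(327))
124 None
```

The flange fit gives a bushing offset of about 1.5 mm, well inside the 6.5 mm margin. I'll nudge back 1.5 mm and lower 12 mm, checking at bore entry.

>>> {"api": "move_arm", "payload": {"moves": [[0,[-0.0001,-0.0015,0],[0,0,0]],[0,[0,0,0],[0,0,0]],[0,[0,0,0.002],[0,0,0]],[0,[0,0,0.002],[0,0,0]],[0,[0,0,0.002],[0,0,0]],[0,[0,0,0.002],[0,0,0]],[0,[0,0,0.002],[0,0,0]],[0,[0,0,0.002],[0,0,0]],[0,[0,0,0],[0,0,0]],[0,[0,0,0],[0,0,0]]]}}

```text
time: 5.35
eef_pos: [0.5356, -0.1517, 0.2107]
tcp_rot: [0.999, 0.051, 0.0, -0.0]
contact_force: [1.8, -0.4, 2.7]
opening: 0.128
finger_force: 42.3
```

```bash
python3 - <<'E'
from h import *
s=get_state();print(s['time'],s['eef_pos'],tang(s),s['contact_force'],s['wrist_torque'],s['opening'])
E
```

```text
5.35 [ 0.53559074 -0.15165266  0.21065919] 0.10274126937880253 [ 1.83636682 -0.36377811  2.6696183 ] [-0.03250177 -0.33953622 -0.00438144] 0.1282257621368937
```

>>> {"api": "move_arm", "payload": {"moves": [[0,[0,0,0.002],[0,0,0]],[0,[0,0,0.002],[0,0,0]],[0,[0,0,0.002],[0,0,0]],[0,[0,0,0.002],[0,0,0]],[0,[0,0,0.002],[0,0,0]],[0,[0,0,0.002],[0,0,0]],[0,[0,0,0.002],[0,0,0]],[0,[0,0,0.001],[0,0,0]],[0,[0,0,0],[0,0,0]],[0,[0,0,0],[0,0,0]]]}}

```text
time: 6.18
eef_pos: [0.5355, -0.1517, 0.1957]
tcp_rot: [0.999, 0.051, 0.0, -0.0]
contact_force: [1.5, 0.3, 2.3]
opening: 0.13
finger_force: 42.3
```

>>> {"api": "move_arm", "payload": {"moves": [[0,[0,0,0.0005],[0,0,0]],[0,[0,0,0.0005],[0,0,0]],[0,[0,0,0.0005],[0,0,0]],[0,[0,0,0.0005],[0,0,0]],[0,[0,0,0.0005],[0,0,0]],[0,[0,0,0],[0,0,0]],[0,[0,0,0],[0,0,0]],[0,[0,0,0],[0,0,0]],[0,[0,0,0],[0,0,0]],[0,[0,0,0],[0,0,0]]]}}

```text
time: 7.02
eef_pos: [0.5355, -0.1517, 0.1934]
tcp_rot: [0.999, 0.051, 0.0, -0.0]
contact_force: [2.5, 1.4, 3.6]
opening: 0.129
finger_force: 42.4
```

>>> {"api": "move_arm", "payload": {"moves": [[0,[0,0,0.0005],[0,0,0]],[0,[0,0,0.0005],[0,0,0]],[0,[0,0,0.0005],[0,0,0]],[0,[0,0,0.0005],[0,0,0]],[0,[0,0,0],[0,0,0]],[0,[0,0,0],[0,0,0]],[0,[0,0,0],[0,0,0]],[0,[0,0,0],[0,0,0]],[0,[0,0,0],[0,0,0]],[0,[0,0,0],[0,0,0]]]}}

```text
time: 7.85
eef_pos: [0.5355, -0.1517, 0.1914]
tcp_rot: [0.999, 0.051, 0.0, -0.0]
contact_force: [3.5, 1.1, 3.4]
opening: 0.133
finger_force: 42.3
```

>>> {"api": "move_arm", "payload": {"moves": [[0,[0,0,0.0005],[0,0,0]],[0,[0,0,0.0005],[0,0,0]],[0,[0,0,0.0005],[0,0,0]],[0,[0,0,0.0005],[0,0,0]],[0,[0,0,0],[0,0,0]],[0,[0,0,0],[0,0,0]],[0,[0,0,0],[0,0,0]],[0,[0,0,0],[0,0,0]],[0,[0,0,0],[0,0,0]],[0,[0,0,0],[0,0,0]]]}}

```text
time: 8.68
eef_pos: [0.5355, -0.1517, 0.1894]
tcp_rot: [0.999, 0.051, 0.0, -0.0]
contact_force: [3.9, 1.7, 4.6]
opening: 0.132
finger_force: 42.4
```

>>> {"api": "move_arm", "payload": {"moves": [[0,[0,0,0.0005],[0,0,0]],[0,[0,0,0.0005],[0,0,0]],[0,[0,0,0.0005],[0,0,0]],[0,[0,0,0],[0,0,0]],[0,[0,0,0],[0,0,0]],[0,[0,0,0],[0,0,0]],[0,[0,0,0],[0,0,0]],[0,[0,0,0],[0,0,0]],[0,[0,0,0],[0,0,0]],[0,[0,0,0],[0,0,0]]]}}

```text
time: 9.52
eef_pos: [0.5355, -0.1517, 0.1879]
tcp_rot: [0.999, 0.051, 0.0, -0.0]
contact_force: [4.7, 1.5, 3.8]
opening: 0.131
finger_force: 42.4
```

```bash
python3 - <<'E'
from h import *
for i in range(4):
    s=get_state();print(s['time'],s['eef_pos'],tang(s),s['contact_force'],s['wrist_torque']); read_camera('top')
E
```

```text
9.5167 [ 0.5354904  -0.15171958  0.1878839 ] 0.10278208164111706 [4.74190148 1.4590221  3.75689187] [ 0.2669587  -0.7599351   0.02404844]
9.5667 [ 0.53547703 -0.15174781  0.18788093] 0.10274716745218025 [3.64880701 1.67121473 3.01838295] [ 0.27544789 -0.76200041  0.00303556]
9.6167 [ 0.53546788 -0.15172875  0.18785034] 0.10275156590601506 [4.37967335 1.6225263  3.50569556] [ 0.26490023 -0.74634991  0.07130267]
9.6667 [ 0.53548513 -0.15173537  0.18788073] 0.10279554896575785 [4.5277634  1.75082122 4.24782763] [ 0.29372839 -0.74133057  0.02622999]
```

>>> {"api": "move_arm", "payload": {"moves": [[0,[0,0,0.0005],[0,0,0]],[0,[0,0,0.0005],[0,0,0]],[0,[0,0,0.0005],[0,0,0]],[0,[0,0,0.0005],[0,0,0]],[0,[0,0,0],[0,0,0]],[0,[0,0,0],[0,0,0]],[0,[0,0,0],[0,0,0]],[0,[0,0,0],[0,0,0]],[0,[0,0,0],[0,0,0]],[0,[0,0,0],[0,0,0]]]}}

```text
time: 10.55
eef_pos: [0.5355, -0.1517, 0.1859]
tcp_rot: [0.999, 0.051, 0.0, -0.0]
contact_force: [4.3, 1.4, 3.0]
opening: 0.132
finger_force: 42.4
```

>>> {"api": "move_arm", "payload": {"moves": [[0,[0,0,0.0005],[0,0,0]],[0,[0,0,0.0005],[0,0,0]],[0,[0,0,0.0005],[0,0,0]],[0,[0,0,0.0005],[0,0,0]],[0,[0,0,0],[0,0,0]],[0,[0,0,0],[0,0,0]],[0,[0,0,0],[0,0,0]],[0,[0,0,0],[0,0,0]],[0,[0,0,0],[0,0,0]],[0,[0,0,0],[0,0,0]]]}}

```text
time: 11.38
eef_pos: [0.5355, -0.1518, 0.1839]
tcp_rot: [0.999, 0.051, 0.0, 0.0]
contact_force: [5.2, 1.6, 3.4]
opening: 0.129
finger_force: 42.4
```

>>> {"api": "move_arm", "payload": {"moves": [[0,[0,0,0.0005],[0,0,0]],[0,[0,0,0.0005],[0,0,0]],[0,[0,0,0.0005],[0,0,0]],[0,[0,0,0.0005],[0,0,0]],[0,[0,0,0],[0,0,0]],[0,[0,0,0],[0,0,0]],[0,[0,0,0],[0,0,0]],[0,[0,0,0],[0,0,0]],[0,[0,0,0],[0,0,0]],[0,[0,0,0],[0,0,0]]]}}

```text
time: 12.22
eef_pos: [0.5355, -0.1518, 0.1821]
tcp_rot: [0.999, 0.051, 0.0, 0.0]
contact_force: [3.8, 2.6, 5.4]
opening: 0.129
finger_force: 42.6
```

```bash
python3 - <<'E'
from h import *
f=[]
for i in range(5):
    s=get_state();f.append(np.r_[s['contact_force'],s['eef_pos'][2]]); read_camera('top')
print(np.mean(f,0),np.std(f,0))
E
```

```text
[3.87709621 1.95693018 5.22943009 0.1821208 ] [5.76334736e-01 8.52092401e-01 2.85211273e-01 1.13549782e-05]
```

>>> {"api": "move_arm", "payload": {"moves": [[0,[0,0,0.0005],[0,0,0]],[0,[0,0,0.0005],[0,0,0]],[0,[0,0,0],[0,0,0]],[0,[0,0,0],[0,0,0]],[0,[0,0,0],[0,0,0]],[0,[0,0,0],[0,0,0]],[0,[0,0,0],[0,0,0]],[0,[0,0,0],[0,0,0]],[0,[0,0,0],[0,0,0]],[0,[0,0,0],[0,0,0]]]}}

```text
time: 13.3
eef_pos: [0.5355, -0.1518, 0.1815]
tcp_rot: [0.999, 0.051, 0.0, 0.0]
contact_force: [3.3, 2.2, 6.3]
opening: 0.131
finger_force: 42.8
```

```bash
python3 - <<'E'
from h import *
f=[]
for i in range(5):
    s=get_state();f.append(np.r_[s['contact_force'],s['eef_pos'][2]]); read_camera('top')
print(np.mean(f,0),np.std(f,0))
E
```

```text
[3.7972391  1.84647208 6.63844766 0.18153078] [3.77252549e-01 3.25232298e-01 3.77080389e-01 1.41544482e-05]
```

The tip has landed and begun to give: about 3 N over the baseline, roughly 1 mm of compression. I'll add a touch more, then turn the knob clockwise by 1.22 rad.

>>> {"api": "move_arm", "payload": {"moves": [[0,[0,0,0.0003],[0,0,0]],[0,[0,0,0],[0,0,0]],[0,[0,0,0],[0,0,0.06]],[0,[0,0,0],[0,0,0.08]],[0,[0,0,0],[0,0,0.08]],[0,[0,0,0],[0,0,0.08]],[0,[0,0,0],[0,0,0.08]],[0,[0,0,0],[0,0,0.08]],[0,[0,0,0],[0,0,0.08]],[0,[0,0,0],[0,0,0.08]]]}}

```text
time: 14.38
eef_pos: [0.5355, -0.1522, 0.1814]
tcp_rot: [0.966, -0.257, 0.0, 0.001]
contact_force: [3.2, 0.7, 7.0]
opening: 0.127
finger_force: 42.9
```

>>> {"api": "move_arm", "payload": {"moves": [[0,[0,0,0],[0,0,0.08]],[0,[0,0,0],[0,0,0.08]],[0,[0,0,0],[0,0,0.08]],[0,[0,0,0],[0,0,0.08]],[0,[0,0,0],[0,0,0.08]],[0,[0,0,0],[0,0,0.08]],[0,[0,0,0],[0,0,0.08]],[0,[0,0,0],[0,0,0.04]],[0,[0,0,0],[0,0,0]],[0,[0,0,0],[0,0,0]]]}}

```text
time: 15.22
eef_pos: [0.5351, -0.1524, 0.1814]
tcp_rot: [0.848, -0.53, -0.0, 0.001]
contact_force: [0.8, -0.4, 7.7]
opening: 0.127
finger_force: 42.9
```

```bash
python3 - <<'E'
from h import *
s=get_state();print(s['time'],s['eef_pos'],tang(s),s['contact_force'],s['wrist_torque'],s['opening'],s['qpos'])
E
```

```text
15.2167 [ 0.53511767 -0.15242474  0.18137094] -1.1174750203664956 [ 0.8149506  -0.37934038  7.70230014] [ 0.10110525 -0.40843781 -0.05275294] 0.1268345498237035 [-4.59023384e-01  7.36342801e-02  1.91556171e+00 -1.97743175e-03
  1.15270440e+00  2.23005181e+00]
```

>>> {"api": "move_arm", "payload": {"moves": [[0,[0,0,-0.0005],[0,0,0]],[0,[0,0,-0.0005],[0,0,0]],[0,[0,0,-0.0003],[0,0,0]],[0,[0,0,0],[0,0,0]],[0,[0,0,0],[0,0,0]],[0,[0,0,0],[0,0,0]],[0,[0,0,0],[0,0,0]],[0,[0,0,0],[0,0,0]],[0,[0,0,0],[0,0,0]],[0,[0,0,0],[0,0,0]]]}}

```text
time: 16.05
eef_pos: [0.5351, -0.1519, 0.1816]
tcp_rot: [0.848, -0.53, -0.0, 0.0]
contact_force: [1.9, -2.9, 0.3]
opening: 0.129
finger_force: 42.0
```

The probe is locked: the force fell to about 0 and the height stayed put. Releasing.

>>> {"api": "move_arm", "payload": {"moves": [[0.3,[0,0,0],[0,0,0]],[0.5,[0,0,0],[0,0,0]],[0.7,[0,0,0],[0,0,0]],[0.7,[0,0,0],[0,0,0]],[0.7,[0,0,0],[0,0,0]],[0.7,[0,0,0],[0,0,0]],[0.7,[0,0,-0.01],[0,0,0]],[0.7,[0,0,-0.015],[0,0,0]],[0.7,[0,0,-0.015],[0,0,0]],[0.7,[0,0,-0.02],[0,0,0]]]}}

```text
time: 16.88
eef_pos: [0.5349, -0.1514, 0.2422]
tcp_rot: [0.848, -0.53, -0.001, 0.0]
contact_force: [-0.5, 0.5, -0.3]
opening: 0.702
finger_force: 0.0
```

>>> {"api": "move_arm", "payload": {"moves": [[0.7,[0,0,-0.02],[0,0,0]],[0.7,[0,0,-0.02],[0,0,0]],[0.7,[0,0,-0.02],[0,0,0]],[0.7,[0,0,-0.01],[0,0,0]],[0.7,[0,0,0],[0,0,0]],[0.7,[0,0,0],[0,0,0]],[0.7,[0,0,0],[0,0,0]],[0.7,[0,0,0],[0,0,0]],[0.7,[0,0,0],[0,0,0]],[0.7,[0,0,0],[0,0,0]]]}}

```text
time: 17.72
eef_pos: [0.5351, -0.1516, 0.3107]
tcp_rot: [0.848, -0.53, -0.001, 0.0]
contact_force: [-0.1, 0.0, -0.3]
opening: 0.696
finger_force: 0.0
```

```bash
python3 - <<'E'
from h import *
s=get_state();print(s['time'],s['eef_pos'],s['contact_force'])
a=read_camera('scene')[:,:,::-1];w=cv2.convertScaleAbs(read_camera('wrist')[:,:,::-1],alpha=1.4)
print(((proj('scene',[[.5351,-.1519,z] for z in(.230,.202,.189,.176)])-[240,130]+.5)*3.5).round())
a=cv2.resize(a[130:290,240:345],(368,560),interpolation=cv2.INTER_CUBIC)
w=cv2.resize(w[80:320,130:510],(400,253))
o=np.zeros((560,780,3),np.uint8);o[:,:368]=a;o[:253,374:774]=w;cv2.imwrite('pics/f.png',o)
E
```

```text
17.7167 [ 0.53509448 -0.15157097  0.31068195] [-0.12223861  0.03983409 -0.28340092]
[[219. 103.]
 [219. 137.]
 [219. 152.]
 [219. 168.]]
```

View pics/f.png

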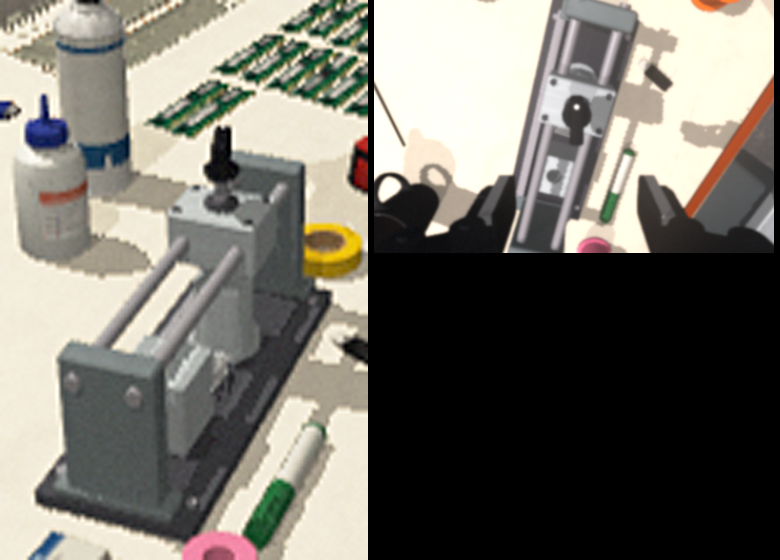

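The probe has stayed down, with the knob at (220,150) where z≈0.189 was predicted. The bar is turned, the bushing and block are in place, and the gripper is clear.

```bash
python3 -c "
from plant import *
print(sign_off())"
```

```text
the job is handed in; nothing more can be done
None
```

The job is handed in at about 18 s: the probe is locked in the bushing's bore with its tip pressed about 1 mm onto the bottom, the knob is turned to about 1.3 rad and released, and the bushing and block look unmoved in the last pictures.

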